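Load and clamp three scent bottles in the bench shaker

TASK

The fragrance oils have settled and need shaking before pouring: stand the three amber dropper bottles upright in the bench shaker, one in each pocket between its white jaws (any bottle in any pocket), setting them down rather than dropping them. Once all three stand there, turn the shaker's T-handle clockwise, in as many strokes as it takes, until it comes to its stop and the jaws clamp the bottles. Do not tip a bottle over, and leave the spice jar and the empty candle tin where they are.

Things in the scene. Friction and masses are not known exactly. Their poses are not given: they have to be found in the camera images.
- bottle_1: Amber dropper bottle with black cap, black rubber bulb and a pale printed label; 102 mm tall, round straight body 33 mm across up to 56 mm height, then shoulder, cap (24 mm, to 77 mm) and bulb (14 mm); 50 to 100 g. Origin: centre of its underside, z up the bottle. Stands upright at the start. Grasp the body about 55 mm up, so that the gripper's palm clears the bulb.
- bottle_2: Another bottle of the same kind; same size and origin, only the label's colours differ.
- bottle_3: Another bottle of the same kind; same size and origin, only the label's colours differ.
- shaker: Grey bench shaker fixed to the table. Housing x -122 to +101 mm, y +-143 mm from this origin (on the table); x points from the T-handle to the row of pockets, y along the row. A black mat 54 mm above the table carries two white V-notched jaws (26 mm tall) with three pockets between; in front of them the blue clamp drive (45 mm above the mat) with the T-handle, its axis at x -65 mm, y 0.
- pocket_1 (a point): Where to set a bottle's underside: on the mat, middle of the left pocket (shaker y +75 mm) with the jaws open; pockets are 75 mm apart. A pocket is a square on its corner between two 90 degree V notches; a bottle has about 8 mm play along x or y (4 mm both at once). Clamping moves the front jaw 18 mm to the rear; the bottle ends 9 mm past this point, away from the T-handle.
- pocket_2 (a point): The same point of the middle pocket (shaker y 0).
- pocket_3 (a point): The same point of the right pocket (shaker y -75 mm). The bottle tops reach 156 mm above the table there.
- t_hub (a point): Middle of the T-handle's cross bar on its vertical axis, 75 mm above the mat (129 mm above the table). The bar is a 12 mm round steel bar with black 21 mm balls at both ends, 157 mm long over the balls; the hub is 25 mm across.
- t_end_a (a point): Point to grip one arm of the T-handle's bar: on the bar's axis, 43 mm from the hub's axis, midway between hub and ball. Moves with the handle.
- t_end_b (a point): The same point on the other arm of the bar, across the hub.
- t_handle (a joint): T-handle angle in rad: 0 = clamp open, grows clockwise seen from above, hard stop at 6.5 (just over one full turn). Starts between 0 and 0.6, stays where it is left, turns with about 3 N at the grip point; the front jaw moves 2.8 mm per rad, rubber buffers take up the last 2 mm.
- spice_jar: Bystander: clear spice jar with a red cap, 45 mm across, 109 mm tall, loose. Origin: centre of its underside.
- spare_tin: Bystander: empty beige candle tin, 72 mm across, 44 mm tall, loose. Origin: centre of its underside.
Things that resemble listed ones, but are neither listed nor needed, are in the scene too. Leave any green look-alike of the bottle_3 alone.

How it is judged (in metres and radians):
On the way, in this order (a step that is already met when the one before it is completed fails the run):
1. a bottle stands upright in each of the three pockets, let go, with the clamp still open (T-handle under 1.5 rad) (((horizontal distance between bottle_1 and pocket_1 below 0.018 m and z of bottle_1 in the frame of pocket_1 between -0.004 and 0.004 m and angle between bottle_1's own z axis and vertical below 0.1 rad) or (horizontal distance between bottle_2 and pocket_1 below 0.018 m and z of bottle_2 in the frame of pocket_1 between -0.004 and 0.004 m and angle between bottle_2's own z axis and vertical below 0.1 rad) or (horizontal distance between bottle_3 and pocket_1 below 0.018 m and z of bottle_3 in the frame of pocket_1 between -0.004 and 0.004 m and angle between bottle_3's own z axis and vertical below 0.1 rad)) and ((horizontal distance between bottle_1 and pocket_2 below 0.018 m and z of bottle_1 in the frame of pocket_2 between -0.004 and 0.004 m and angle between bottle_1's own z axis and vertical below 0.1 rad) or (horizontal distance between bottle_2 and pocket_2 below 0.018 m and z of bottle_2 in the frame of pocket_2 between -0.004 and 0.004 m and angle between bottle_2's own z axis and vertical below 0.1 rad) or (horizontal distance between bottle_3 and pocket_2 below 0.018 m and z of bottle_3 in the frame of pocket_2 between -0.004 and 0.004 m and angle between bottle_3's own z axis and vertical below 0.1 rad)) and ((horizontal distance between bottle_1 and pocket_3 below 0.018 m and z of bottle_1 in the frame of pocket_3 between -0.004 and 0.004 m and angle between bottle_1's own z axis and vertical below 0.1 rad) or (horizontal distance between bottle_2 and pocket_3 below 0.018 m and z of bottle_2 in the frame of pocket_3 between -0.004 and 0.004 m and angle between bottle_2's own z axis and vertical below 0.1 rad) or (horizontal distance between bottle_3 and pocket_3 below 0.018 m and z of bottle_3 in the frame of pocket_3 between -0.004 and 0.004 m and angle between bottle_3's own z axis and vertical below 0.1 rad)) and contact force between the fingers and bottle_1 below 0.1 N and contact force between the fingers and bottle_2 below 0.1 N and contact force between the fingers and bottle_3 below 0.1 N and value of joint t_handle below 1.5 rad), for 0.2 s.
2. the T-handle is turned clockwise to its stop (over 6.2 rad) (value of joint t_handle above 6.2 rad), for 0.2 s.
At the end, for the whole second after the job is handed in: One bottle stands in each pocket, within 18 mm of the pocket's point seen from above, its underside within 4 mm of the mat and within 0.1 rad of upright; the T-handle is at its stop (over 6.2 of 6.5 rad); the bottles are at rest (((horizontal distance between bottle_1 and pocket_1 below 0.018 m and z of bottle_1 in the frame of pocket_1 between -0.004 and 0.004 m and angle between bottle_1's own z axis and vertical below 0.1 rad) or (horizontal distance between bottle_2 and pocket_1 below 0.018 m and z of bottle_2 in the frame of pocket_1 between -0.004 and 0.004 m and angle between bottle_2's own z axis and vertical below 0.1 rad) or (horizontal distance between bottle_3 and pocket_1 below 0.018 m and z of bottle_3 in the frame of pocket_1 between -0.004 and 0.004 m and angle between bottle_3's own z axis and vertical below 0.1 rad)) and ((horizontal distance between bottle_1 and pocket_2 below 0.018 m and z of bottle_1 in the frame of pocket_2 between -0.004 and 0.004 m and angle between bottle_1's own z axis and vertical below 0.1 rad) or (horizontal distance between bottle_2 and pocket_2 below 0.018 m and z of bottle_2 in the frame of pocket_2 between -0.004 and 0.004 m and angle between bottle_2's own z axis and vertical below 0.1 rad) or (horizontal distance between bottle_3 and pocket_2 below 0.018 m and z of bottle_3 in the frame of pocket_2 between -0.004 and 0.004 m and angle between bottle_3's own z axis and vertical below 0.1 rad)) and ((horizontal distance between bottle_1 and pocket_3 below 0.018 m and z of bottle_1 in the frame of pocket_3 between -0.004 and 0.004 m and angle between bottle_1's own z axis and vertical below 0.1 rad) or (horizontal distance between bottle_2 and pocket_3 below 0.018 m and z of bottle_2 in the frame of pocket_3 between -0.004 and 0.004 m and angle between bottle_2's own z axis and vertical below 0.1 rad) or (horizontal distance between bottle_3 and pocket_3 below 0.018 m and z of bottle_3 in the frame of pocket_3 between -0.004 and 0.004 m and angle between bottle_3's own z axis and vertical below 0.1 rad)) and value of joint t_handle above 6.2 rad and linear speed of each of bottle_1, bottle_2, bottle_3 below 0.03 m/s); the robot touches nothing.
It fails at once if a bottle is tipped over (leans more than 0.8 rad) (angle between any of bottle_1, bottle_2, bottle_3's own z axis and vertical above 0.8 rad).
It fails at once if a bottle is dropped (falls faster than 0.6 m/s with no finger on it) ((linear speed of bottle_1 above 0.6 m/s and contact force between the fingers and bottle_1 below 0.05 N) or (linear speed of bottle_2 above 0.6 m/s and contact force between the fingers and bottle_2 below 0.05 N) or (linear speed of bottle_3 above 0.6 m/s and contact force between the fingers and bottle_3 below 0.05 N)).
It fails at once if the spice jar is moved by more than 25 mm (distance of spice_jar from where it was at the start of the episode above 0.025 m).
It fails at once if the empty tin is moved by more than 25 mm (distance of spare_tin from where it was at the start of the episode above 0.025 m).
It also fails if it takes over 69 s, if anything falls off the work surface, if the arm or the gripper's body presses on something with over 40 N, if the wrist force passes 120 N, or if a joint passes its speed limit or range.

ROBOT

A 6-joint arm with a two-finger parallel gripper is mounted at the origin on a cart in front of the work surface, level with it; the furniture and walls round the work are solid. World frame = base frame: x ahead of the robot, y to its left, z up, the work surface at z = 0. Lengths are in m, angles in degrees, forces in N, time in s.
With the tool pointing down it reaches from about 0.4 to 0.825 m from the base axis. Payload 7 kg.
Tool frame: the origin (TCP) lies on the centre line of the jaws, within the pads' length; the fingertips stand 8 mm ahead of it and the grasp point (between the pads) lies 11 mm behind it; z points along the fingers, y is the line along which they close (so a half turn about z gives the same grasp; the last joint's range is limited). The gripper opens to 88 mm and grips with 3 to 60 N. Pads are 19 mm wide; open, the fingers measure 130 mm over their backs; the gripper's body (78 mm by 193 mm) begins 47 mm behind the grasp point.
Start: joints at [81.652, 20.546, 0.682, 0, -70.136, -16.507], TCP at [0.284, 0.612, 0.235] pointing down, gripper open.
Joint ranges: [-176.03, 176.03], [-82.01, 121.73], [-58.28, 71.71], [-173.87, 95.51], [-174.79, -0.11], [-173.66, 173.66]. Speed limits (degrees/s): [136.94, 136.94, 172.46, 180, 180, 180].

INTERFACE

Orientations are given as [roll, pitch, yaw] about the fixed x, y, z axes, in that order (R = Rz(yaw) Ry(pitch) Rx(roll)).
In Python, from plant import ctrl, vision gives the robot as it stands. The module is installed in compiled form; this text tells all that it offers.
- The arm moves only by the tool move_arm, never from a script. Its argument "moves" is one flat list of numbers, 7 for each row, row after row: the finger opening in cm, from 0 to 8.76, then the shift along the tool's x, y, z in cm, then the turn, a rotation vector about the tool's x, y, z in rad. A call has 1 to 8 rows; each row shifts and turns the commanded pose from where the row before left it, along the tool's axes as they then stand; what a row does not reach is not made up. A row lasts 1/10 s, in which the tool goes at most 50 mm and 8.59 degrees, less where a joint would pass 70% of its speed; a pose out of reach is approached as far as the arm can. A call with a gripper value outside its range is refused whole. The fingers move at their own pace and stop on an object; the grip force is fixed at half the most. Time passes only in rows, so rows that do not move let the fingers close. It gives the time, the measured TCP pose, the force, the opening and the grip force at its end, in the units of the state.
- ctrl.get_obs(): the state, without advancing time (a new reading comes with each control period).
- vision.snapshot(name): name is "side" or "top"; returns (picture, depth): 480x640x3 uint8, red, green, blue; 480x640 float32, m along the optical axis (not along the pixel's ray), 0 where there is no reading.
- vision.camera_model(name): a dict with "vertical_fov" (degrees; the focal length in pixels is half the picture's height over the tangent of half this angle, whatever the lens; pixels are square), "cx", "cy" (the principal point, pixels), "cam_to_world" (4x4, takes a point from camera to world coordinates). Camera axes: x right, y down, z forward; pixel columns grow to the right and rows downward; lengths in m; the calibration is good to about 2 mm. A picture is of the moment at which its call begins. camera_model takes no time and is no camera call.
- ctrl.close_job(): hands the job in; it is judged then, once.
The state is a dict: "clock": time; "joint_pos": joint angles; "qvel": joint speeds; "tau": joint torques, N m; "tool_pos": TCP position; "orientation": TCP orientation; "force": force on the tool from outside, world axes, zero at the start; "moment": the same for the moment, N m; "opening": finger opening in m; "gripper_force": force on a finger pad.
Only numpy, scipy, OpenCV 4.12 (cv2) and the standard library are available. Lean on these libraries where they do the work, as an engineer would, in place of code of your own. Each camera call takes 0.05 s, during which the arm holds its last target. There are 200 camera calls.

## Working session

There is one attempt and no reset: what is moved stays moved. The work goes in short steps, Python scripts to look and compute and a tool call to move; the robot and the scene stay as the last step left them, time stands still between calls to the robot, and variables do not carry over. Pictures are saved under pics/ and viewed, at most 10 in all, crops included, and the job is handed in when it is done.

Besides the shell and the picture viewer there is one more tool, called after "Request:" in YAML: its name, and indented under it one key for each argument. move_arm: Moves the arm, as the interface text tells. Its arguments: {"type":"object","properties":{"moves":{"type":"array"}},"required":["moves"]}

```bash
mkdir -p pics
cat > h.py <<'E'
import numpy as np, cv2
from plant import ctrl, vision
def snap(n):
    im,d=vision.snapshot(n); return im,d
def cam(n):
    m=vision.camera_model(n); f=240/np.tan(np.radians(m['vertical_fov']/2)); return m,f
def pts(n,d):
    m,f=cam(n); v,u=np.mgrid[0:480,0:640]
    P=np.stack([(u-m['cx'])/f*d,(v-m['cy'])/f*d,d,np.ones_like(d)],-1)
    return (P@np.array(m['cam_to_world']).T)[...,:3]
def ray(n,u,v,z):
    m,f=cam(n);T=np.array(m['cam_to_world']);r=T[:3,:3]@[(u-m['cx'])/f,(v-m['cy'])/f,1];o=T[:3,3]
    return o+r*(z-o[2])/r[2]
def save(n,im): cv2.imwrite('pics/'+n,cv2.cvtColor(im,cv2.COLOR_RGB2BGR))
E
python3 - <<'E'
from h import *
for n in('side','top'):
    im,d=snap(n);save(n+'0.png',im);np.savez(n+'0.npz',im=im,d=d);m,f=cam(n);print(n,f,m)
print(ctrl.get_obs())
E
```

```text
side 545.6402045630872 {'vertical_fov': 47.48461489575689, 'cx': 321.3000794646736, 'cy': 243.88648137123386, 'cam_to_world': array([[ 0.99840284,  0.00231781, -0.05644811,  0.56798215],
       [ 0.05246677, -0.40859297,  0.91120745, -1.12518431],
       [-0.02095229, -0.91271376, -0.40806199,  0.6076358 ],
       [ 0.        ,  0.        ,  0.        ,  1.        ]])}
top 572.5338563798176 {'vertical_fov': 45.48580808414686, 'cx': 322.4049309852868, 'cy': 244.43592965393432, 'cam_to_world': array([[-0.01376128, -0.97828771,  0.20679404,  0.21803555],
       [-0.99989049,  0.01233767, -0.00817229, -0.01610656],
       [ 0.0054435 , -0.20688386, -0.97835037,  1.51587932],
       [ 0.        ,  0.        ,  0.        ,  1.        ]])}
{'clock': 0.1, 'joint_pos': array([ 8.16517449e+01,  2.05877619e+01,  6.40337473e-01, -1.80932838e-02,
       -7.01360950e+01, -1.65066804e+01]), 'qvel': array([ 0.11685171, -0.05018511,  0.20399285,  0.08015066,  0.0876309 ,
        0.01720665]), 'tau': array([-1.84464887e-03, -5.84163308e+01,  2.93752867e+01,  7.01543882e+00,
        1.02342243e-02, -4.38102734e-05]), 'tool_pos': array([0.28356379, 0.61208969, 0.23372037]), 'orientation': array([ 1.79915089e+02, -7.42352941e-03, -2.48610903e+01]), 'force': array([ 0.50086885, -0.10737663,  0.48564653]), 'moment': array([-0.02549229, -0.03066688,  0.02342633]), 'gripper_force': 0.0, 'opening': 0.0874733665270706}
```

View pics/top0.png

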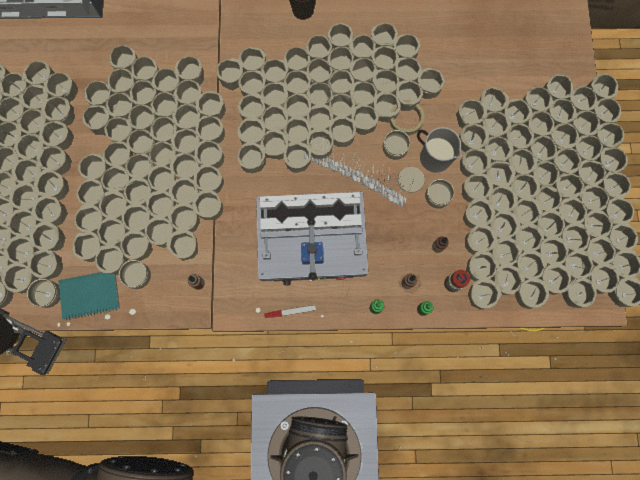

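View pics/side0.png

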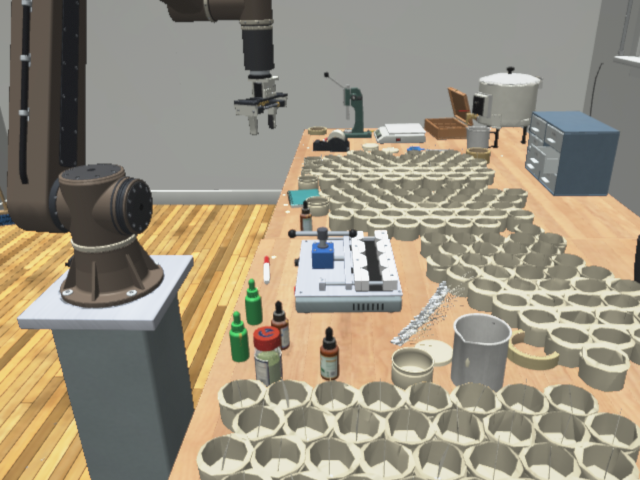

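Top view: the amber bottles are at (196,281), (410,281) and (440,243). The green look-alikes at (377,306) and (426,308) stay put, as do the red-capped jar at (458,280) and the tin. The shaker is around (312,236), with the T-bar about along world x.

Run:
```python
from h import *
z=np.load('top0.npz');im,d=z['im'],z['d'];P=pts('top',d)
for c in[(196,281),(410,281),(440,243),(377,306),(458,280)]:
    u,v=c;s=np.s_[v-14:v+15,u-14:u+15];Q=P[s].reshape(-1,3)
    for lo,hi in((.085,.115),(.06,.08),(.03,.058)):
        k=Q[(Q[:,2]>lo)&(Q[:,2]<hi)]
        if len(k):print(c,lo,len(k),k.mean(0).round(4),k.min(0).round(3),k.max(0).round(3))
# shaker
s=np.s_[185:290,248:375];Q=P[s];I=im[s].astype(int)
hsv=cv2.cvtColor(im[s],cv2.COLOR_RGB2HSV)
w=(Q[...,2]>.07)&(Q[...,2]<.09)&(I.min(-1)>200)
r=cv2.minAreaRect(Q[w][:,:2].astype(np.float32)*1000);print('jaws',r,w.sum())
h=(Q[...,2]>.03)&(Q[...,2]<.3)
print('housing',cv2.minAreaRect(Q[h][:,:2].astype(np.float32)*1000))
b=(Q[...,2]>.115)&(Q[...,2]<.15);B=Q[b];print('bar',b.sum(),B.mean(0),B.min(0),B.max(0))
print(cv2.fitLine(B[:,:2].astype(np.float32),cv2.DIST_HUBER,0,.001,.001).ravel())
bl=(hsv[...,0]>100)&(hsv[...,0]<125)&(hsv[...,1]>120)
print('blue',bl.sum(),Q[bl].mean(0),Q[bl].min(0),Q[bl].max(0))
np.set_printoptions(linewidth=200)
a=cv2.resize(im[185:320,180:475],None,fx=2.7,fy=2.7,interpolation=cv2.INTER_CUBIC);save('crop.png',a)
```

```text
(196, 281) 0.085 25 [0.4361 0.302  0.0972] [0.431 0.296 0.087] [0.442 0.309 0.105]
(196, 281) 0.06 76 [0.434  0.2994 0.0698] [0.421 0.289 0.06 ] [0.452 0.315 0.08 ]
(196, 281) 0.03 52 [0.4325 0.2945 0.0487] [0.42  0.286 0.03 ] [0.453 0.319 0.058]
(410, 281) 0.085 26 [ 0.4303 -0.2522  0.0958] [ 0.425 -0.258  0.088] [ 0.437 -0.247  0.103]
(410, 281) 0.06 61 [ 0.429  -0.2499  0.0704] [ 0.419 -0.264  0.06 ] [ 0.445 -0.238  0.08 ]
(410, 281) 0.03 51 [ 0.4245 -0.2482  0.0494] [ 0.414 -0.269  0.032] [ 0.446 -0.236  0.058]
(440, 243) 0.085 27 [ 0.5275 -0.3387  0.0951] [ 0.522 -0.346  0.086] [ 0.534 -0.334  0.104]
(440, 243) 0.06 64 [ 0.5244 -0.3373  0.0693] [ 0.512 -0.355  0.06 ] [ 0.541 -0.325  0.079]
(440, 243) 0.03 59 [ 0.5217 -0.3325  0.0472] [ 0.511 -0.353  0.031] [ 0.543 -0.323  0.058]
(377, 306) 0.085 24 [ 0.3652 -0.1655  0.0968] [ 0.36  -0.172  0.087] [ 0.371 -0.159  0.105]
(377, 306) 0.06 61 [ 0.3637 -0.1643  0.0704] [ 0.351 -0.18   0.06 ] [ 0.377 -0.15   0.079]
(377, 306) 0.03 40 [ 0.3611 -0.1593  0.0491] [ 0.349 -0.179  0.03 ] [ 0.383 -0.15   0.058]
(458, 280) 0.085 276 [ 0.4252 -0.3693  0.1063] [ 0.404 -0.393  0.085] [ 0.447 -0.349  0.114]
(458, 280) 0.06 48 [ 0.4186 -0.3565  0.0698] [ 0.403 -0.378  0.061] [ 0.445 -0.349  0.079]
(458, 280) 0.03 101 [ 0.4292 -0.3859  0.0432] [ 0.393 -0.418  0.03 ] [ 0.466 -0.349  0.057]
jaws ((618.6278686523438, -19.223373413085938), (163.9191436767578, 53.72798538208008), 88.74181365966797) 8
housing ((546.2141723632812, 0.6794586181640625), (244.69752502441406, 285.6327819824219), 2.097705125808716)
bar 374 [ 0.49973494 -0.00088132  0.13503476] [ 0.4240283  -0.01181016  0.11988139] [0.57821157 0.01039609 0.14661316]
[ 9.9986655e-01  1.6338369e-02  5.0273913e-01 -6.8922772e-04]
blue 186 [ 0.49458436 -0.00065734  0.11107838] [ 0.21803555 -0.02670038  0.08693648] [0.52473567 0.02408974 1.51587932]
```

View pics/crop.png

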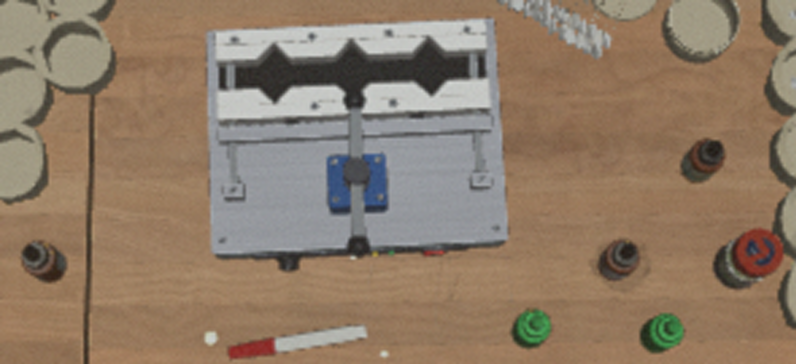

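The crop confirms three amber glass bottles with black bulbs, at crop pixels (43,260), (620,258) and (708,158). The green pair and the red-capped jar are clearly different. Next I measure the shaker's yaw and the pockets from the dark mat.

Run:
```python
from h import *
z=np.load('top0.npz');im,d=z['im'],z['d']
g=im.max(-1); m=np.zeros_like(g); m[198:226,262:362]=((g<75)[198:226,262:362])*255
n,l,st,ce=cv2.connectedComponentsWithStats(m)
k=1+np.argmax(st[1:,4]);print(st[k])
v,u=np.nonzero(l==k); W=np.array([ray('top',a,b,.054+0.013)[:2] for a,b in zip(u,v)])
# width profile along row
c=W.mean(0); e=cv2.fitLine(W.astype(np.float32),cv2.DIST_L2,0,.001,.001).ravel();print('dir',e, np.degrees(np.arctan2(e[1],e[0])))
for uu in range(u.min(),u.max()+1,2):
    vv=v[u==uu];print(uu,vv.min(),vv.max(),end=' | ')
# white-jaw outer rear edge & housing: points at z between
P=pts('top',d)
for nm,(u0,v0,u1,v1) in {'R':(264,190,360,235)}.items():
    Q=P[v0:v1,u0:u1]; w=im[v0:v1,u0:u1].min(-1)>195; print(w.sum(),np.median(Q[w][:,2]),np.percentile(Q[w][:,2],[10,90]))
    hh=(Q[...,2]>.07)&(Q[...,2]<.09)&(im[v0:v1,u0:u1].min(-1)>120);B=Q[hh][:,:2].astype(np.float32)*1000
    print(hh.sum(),cv2.minAreaRect(B),cv2.minAreaRect(B[(B[:,0]>B[:,0].mean())]))
# housing front edge: fit
hm=((P[...,2]>.03)&(P[...,2]<.07))
pts_=[]
for uu in range(266,360,3):
    if 285<uu<330: continue
    vv=np.nonzero(hm[230:295,uu])[0]
    if len(vv):pts_.append(P[230+vv.max(),uu])
pts_=np.array(pts_);e=cv2.fitLine(pts_[:,:2].astype(np.float32),cv2.DIST_HUBER,0,.001,.001).ravel();print('front',e,np.degrees(np.arctan2(e[1],e[0])))
```

```text
[267 200  87  25 939]
dir [ 0.03453588 -0.9994035   0.61324483  0.00265567] -88.02084
267 210 216 | 269 210 216 | 271 210 216 | 273 209 216 | 275 209 216 | 277 207 218 | 279 205 220 | 281 203 222 | 283 204 220 | 285 206 218 | 287 208 216 | 289 209 215 | 291 208 215 | 293 208 215 | 295 208 215 | 297 208 215 | 299 208 215 | 301 208 215 | 303 208 215 | 305 207 216 | 307 204 217 | 309 202 224 | 311 203 224 | 313 205 224 | 315 206 215 | 317 207 214 | 319 207 214 | 321 207 214 | 323 207 214 | 325 207 214 | 327 207 214 | 329 207 214 | 331 207 214 | 333 206 214 | 335 203 215 | 337 201 217 | 339 200 219 | 341 203 217 | 343 204 215 | 345 206 213 | 347 206 213 | 349 206 213 | 351 206 213 | 353 206 213 | 682 0.07899257212769573 [0.07485978 0.0831123 ]
2198 ((603.7083740234375, -2.1752700805664062), (109.65792846679688, 251.55918884277344), 1.7728519439697266) ((631.8788452148438, -2.0717315673828125), (53.33763885498047, 250.0231475830078), 1.7728519439697266)
front [ 0.0275088  -0.99962157  0.444261   -0.03122681] -88.42366
```

Run:
```python
from h import *
for u,a,b in((281.3,202.5,222.5),(310.3,201.5,None),(338.9,199.5,219.5)):
    print(ray('top',u,a,.054).round(4),ray('top',u,a,.08).round(4), b and ray('top',u,b,.08).round(4))
for u,a,b in((297,207.5,215.5),(325,206.5,214.5)):
    print('gap',ray('top',u,a,.054).round(4),ray('top',u,a,.08).round(4), ray('top',u,b,.08).round(4))
```

```text
[0.642 0.079 0.054] [0.6344 0.0773 0.08  ] [0.5808 0.0773 0.08  ]
[0.6438 0.0022 0.054 ] [0.6362 0.0019 0.08  ] None
[ 0.6484 -0.0738  0.054 ] [ 0.6407 -0.0728  0.08  ] [ 0.5869 -0.0717  0.08  ]
gap [0.6277 0.0375 0.054 ] [0.6205 0.0366 0.08  ] [0.599  0.0367 0.08  ]
gap [ 0.6296 -0.0366  0.054 ] [ 0.6223 -0.0362  0.08  ] [ 0.6008 -0.0359  0.08  ]
```

```bash
cat >> h.py <<'E'
def plan(x,y,z,yaw,op,n=None,start=None):
    o=ctrl.get_obs(); p=np.array(start[:3]) if start else o['tool_pos']; a=start[3] if start else o['orientation'][2]
    dy=(yaw-a+180)%360-180; t=np.array([x,y,z])
    n=n or int(max(np.ceil(np.linalg.norm(t-p)/.046),np.ceil(abs(dy)/8.3),1)); q=p.copy(); b=a; out=[]
    for i in range(1,n+1):
        w=p+(t-p)*i/n-q; c,s=np.cos(np.radians(b)),np.sin(np.radians(b))
        r=[op,round((w[0]*c+w[1]*s)*100,1),round((w[0]*s-w[1]*c)*100,1),round(-w[2]*100,1),0,0,round(-np.radians(dy)/n,3)]
        q+=np.array([r[1]*c+r[2]*s,r[1]*s-r[2]*c,-r[3]])/100; b-=np.degrees(r[6]); out.append(r)
    for i in range(0,n,8): print([v for r in out[i:i+8] for v in r])
    return [*t,yaw]
E
python3 - <<'E'
from h import *
s=plan(.4365,.3025,.16,2,8.7); plan(.4365,.3025,.049,2,8.7,start=s)
E
```

```text
[8.7, np.float64(3.4), np.float64(2.7), np.float64(0.9), 0, 0, np.float64(-0.059), 8.7, np.float64(3.2), np.float64(2.9), np.float64(0.9), 0, 0, np.float64(-0.059), 8.7, np.float64(3.0), np.float64(3.1), np.float64(1.0), 0, 0, np.float64(-0.059), 8.7, np.float64(2.8), np.float64(3.2), np.float64(0.9), 0, 0, np.float64(-0.059), 8.7, np.float64(2.6), np.float64(3.5), np.float64(0.9), 0, 0, np.float64(-0.059), 8.7, np.float64(2.5), np.float64(3.5), np.float64(0.9), 0, 0, np.float64(-0.059), 8.7, np.float64(2.2), np.float64(3.7), np.float64(1.0), 0, 0, np.float64(-0.059), 8.7, np.float64(2.0), np.float64(3.9), np.float64(0.9), 0, 0, np.float64(-0.059)]
[8.7, np.float64(0.0), np.float64(0.0), np.float64(3.7), 0, 0, np.float64(-0.0), 8.7, np.float64(0.0), np.float64(0.0), np.float64(3.7), 0, 0, np.float64(-0.0), 8.7, np.float64(0.0), np.float64(0.0), np.float64(3.7), 0, 0, np.float64(-0.0)]
```

Request:
move_arm:
  moves: [8.7,3.4,2.7,0.9,0,0,-0.059,8.7,3.2,2.9,0.9,0,0,-0.059,8.7,3.0,3.1,1.0,0,0,-0.059,8.7,2.8,3.2,0.9,0,0,-0.059,8.7,2.6,3.5,0.9,0,0,-0.059,8.7,2.5,3.5,0.9,0,0,-0.059,8.7,2.2,3.7,1.0,0,0,-0.059,8.7,2.0,3.9,0.9,0,0,-0.059]

```text
clock: 0.9
tool_pos: [0.4372, 0.3008, 0.1601]
orientation: [180.0, 0.0, 2.3]
force: [0.5, 0.4, 0.7]
opening: 0.087
gripper_force: 0.0
```

Request:
move_arm:
  moves: [8.7,0,0,0,0,0,0,8.7,0,0,0,0,0,0]

```text
clock: 1.1
tool_pos: [0.4373, 0.3014, 0.1603]
orientation: [180.0, 0.0, 2.0]
force: [-0.4, 0.4, 0.5]
opening: 0.0877
gripper_force: 0.0
```

Request:
move_arm:
  moves: [8.7,0,0,3.7,0,0,0,8.7,0,0,3.7,0,0,0,8.7,0,0,3.6,0,0,0,8.7,0,0,0,0,0,0,2.5,0,0,0,0,0,0,2.5,0,0,0,0,0,0,2.5,0,0,0,0,0,0,2.5,0,0,0,0,0,0]

```text
clock: 1.9
tool_pos: [0.4374, 0.3033, 0.0521]
orientation: [-179.9, -0.1, 2.2]
force: [-0.4, -0.1, 0.4]
opening: 0.0602
gripper_force: 0.0
```

Request:
move_arm:
  moves: [2.5,0,0,0,0,0,0,2.5,0,0,0,0,0,0,2.5,0,0,0,0,0,0]

```text
clock: 2.2
tool_pos: [0.437, 0.3025, 0.0508]
orientation: [-180.0, -0.0, 2.2]
force: [-0.4, 0.0, 0.3]
opening: 0.0361
gripper_force: 0.0
```

Request:
move_arm:
  moves: [2.5,0,0,0,0,0,0,2.5,0,0,0,0,0,0,2.5,0,0,0,0,0,0]

```text
clock: 2.5
tool_pos: [0.437, 0.3026, 0.0506]
orientation: [180.0, -0.0, 2.2]
force: [1.0, -0.7, 1.7]
opening: 0.0313
gripper_force: 30.0
```

```bash
python3 - <<'E' | sed 's/np.float64(\([-0-9.]*\))/\1/g'
from h import *
print(ctrl.get_obs()['tool_pos'])
s=plan(.437,.3025,.225,2,2.5); s=plan(.614,.0027,.225,2,2.5,start=s); plan(.614,.0027,.106,2,2.5,start=s)
E
```

```text
[0.43698254 0.30255228 0.05062494]
[2.5, 0.0, 0.0, -4.4, 0, 0, 0.001, 2.5, 0.0, 0.0, -4.3, 0, 0, 0.001, 2.5, 0.0, 0.0, -4.4, 0, 0, 0.001, 2.5, 0.0, 0.0, -4.3, 0, 0, 0.001]
[2.5, 2.1, 3.8, -0.0, 0, 0, -0.0, 2.5, 2.1, 3.8, -0.0, 0, 0, -0.0, 2.5, 2.0, 3.9, -0.0, 0, 0, -0.0, 2.5, 2.1, 3.8, -0.0, 0, 0, -0.0, 2.5, 2.1, 3.8, -0.0, 0, 0, -0.0, 2.5, 2.1, 3.8, -0.0, 0, 0, -0.0, 2.5, 2.1, 3.9, -0.0, 0, 0, -0.0, 2.5, 2.0, 3.8, -0.0, 0, 0, -0.0]
[2.5, 0.0, 0.0, 4.0, 0, 0, -0.0, 2.5, 0.0, 0.0, 3.9, 0, 0, -0.0, 2.5, 0.0, 0.0, 4.0, 0, 0, -0.0]
```

Request:
move_arm:
  moves: [2.5,0,0,-2.4,0,0,0,2.5,0,0,-4.0,0,0,0,2.5,0,0,-4.0,0,0,0,2.5,0,0,-4.0,0,0,0,2.5,0,0,-3.0,0,0,0]

```text
clock: 3.0
tool_pos: [0.4371, 0.3027, 0.2271]
orientation: [-179.9, -0.1, 2.2]
force: [0.4, 1.1, -0.9]
opening: 0.0311
gripper_force: 30.0
```

Request:
move_arm:
  moves: [2.5,2.1,3.8,0,0,0,0,2.5,2.1,3.8,0,0,0,0,2.5,2.0,3.9,0,0,0,0,2.5,2.1,3.8,0,0,0,0,2.5,2.1,3.8,0,0,0,0,2.5,2.1,3.8,0,0,0,0,2.5,2.1,3.9,0,0,0,0,2.5,2.0,3.8,0,0,0,0]

```text
clock: 3.8
tool_pos: [0.615, 0.0013, 0.2241]
orientation: [-180.0, 0.0, 2.2]
force: [1.0, 1.0, -1.0]
opening: 0.0314
gripper_force: 30.0
```

Request:
move_arm:
  moves: [2.5,0,0,0,0,0,0]

```text
clock: 3.9
tool_pos: [0.6158, -0.001, 0.2233]
orientation: [179.9, 0.1, 1.9]
force: [-0.6, 0.4, -1.1]
opening: 0.0314
gripper_force: 30.0
```

Run:
```python
from h import *
a,_=snap('side');b,_=snap('top');save('carry.png',np.hstack([cv2.resize(a[120:340,240:440],(400,440)),cv2.resize(b[170:300,250:370],(400,440))]))
```

```text
(no output)
```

View pics/carry.png

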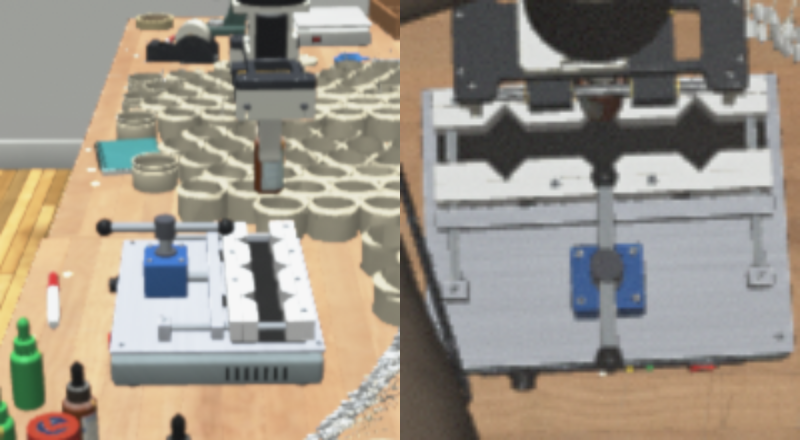

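The bottle hangs upright in the fingers (left half, around (265,170)) above the middle pocket (right half, (600,100)). I'll lower it.

Request:
move_arm:
  moves: [2.5,-0.2,-0.3,4.0,0,0,0,2.5,0,0,4.0,0,0,0,2.5,0,0,2.0,0,0,0,2.5,0,0,0.9,0,0,0,2.5,0,0,0.5,0,0,0,2.5,0,0,0.2,0,0,0,2.5,0,0,0,0,0,0]

```text
clock: 4.7
tool_pos: [0.6129, 0.0064, 0.1096]
orientation: [-180.0, -0.1, 2.2]
force: [0.6, 0.2, -0.3]
opening: 0.0315
gripper_force: 30.0
```

Request:
move_arm:
  moves: [2.5,0,0.2,0.3,0,0,0,2.5,0,0,0,0,0,0,2.5,0,0,0,0,0,0]

```text
clock: 5.0
tool_pos: [0.6126, 0.0039, 0.1059]
orientation: [-180.0, -0.0, 2.2]
force: [-0.7, 0.2, -1.2]
opening: 0.0313
gripper_force: 30.0
```

Request:
move_arm:
  moves: [2.5,0,0,0.1,0,0,0,2.5,0,0,0,0,0,0,2.5,0,0,0,0,0,0]

```text
clock: 5.3
tool_pos: [0.6126, 0.004, 0.1047]
orientation: [180.0, -0.0, 2.2]
force: [0.2, 0.5, 0.3]
opening: 0.0312
gripper_force: 30.0
```

Request:
move_arm:
  moves: [6.0,0,0,0,0,0,0,6.0,0,0,0,0,0,0,6.0,0,0,0,0,0,0,6.0,0,0,-2,0,0,0,6.0,0,0,-4,0,0,0,6.0,0,0,-4,0,0,0,6.0,0,0,-3,0,0,0]

```text
clock: 6.0
tool_pos: [0.613, 0.004, 0.2373]
orientation: [-180.0, -0.1, 2.2]
force: [0.6, -0.5, -0.8]
opening: 0.0603
gripper_force: 0.0
```

```bash
python3 - <<'E' | sed 's/np.float64(\([-0-9.]*\))/\1/g'
from h import *
a,_=snap('side');save('p2.png',cv2.resize(a[190:330,270:430],(640,560)))
s=plan(.528,-.340,.18,-135,8.7); plan(.528,-.340,.0505,-135,8.7,start=s)
z=np.load('top0.npz');P=pts('top',z['d'])
Q=P.reshape(-1,3);k=Q[(Q[:,2]>.03)&(abs(Q[:,0]-.53)<.14)&(Q[:,1]<-.37)&(Q[:,1]>-.46)];k=k[k[:,1].argsort()[::-1]];print(k[(k[:,0]>.46)][:5])
E
```

```text
[8.7, -0.6, 2.0, 0.4, 0, 0, 0.141, 8.7, -0.3, 2.1, 0.3, 0, 0, 0.141, 8.7, -0.0, 2.1, 0.4, 0, 0, 0.141, 8.7, 0.3, 2.0, 0.4, 0, 0, 0.141, 8.7, 0.5, 2.0, 0.3, 0, 0, 0.141, 8.7, 0.9, 1.9, 0.4, 0, 0, 0.141, 8.7, 1.1, 1.8, 0.4, 0, 0, 0.141, 8.7, 1.3, 1.6, 0.3, 0, 0, 0.141]
[8.7, 1.6, 1.4, 0.4, 0, 0, 0.141, 8.7, 1.7, 1.1, 0.4, 0, 0, 0.141, 8.7, 1.9, 0.9, 0.3, 0, 0, 0.141, 8.7, 2.0, 0.7, 0.4, 0, 0, 0.141, 8.7, 2.1, 0.3, 0.4, 0, 0, 0.141, 8.7, 2.1, 0.1, 0.4, 0, 0, 0.141, 8.7, 2.0, -0.3, 0.3, 0, 0, 0.141, 8.7, 2.1, -0.5, 0.4, 0, 0, 0.141]
[8.7, 1.9, -0.8, 0.4, 0, 0, 0.141]
[8.7, -0.0, 0.0, 4.3, 0, 0, -0.0, 8.7, -0.0, 0.0, 4.3, 0, 0, -0.0, 8.7, -0.0, 0.0, 4.4, 0, 0, -0.0]
[[ 0.64600216 -0.37052218  0.03561589]
 [ 0.64817047 -0.37289132  0.03764888]
 [ 0.64982374 -0.37483144  0.041422  ]
 [ 0.65567073 -0.3781065   0.04039134]
 [ 0.658494   -0.37830161  0.04028679]]
```

View pics/p2.png

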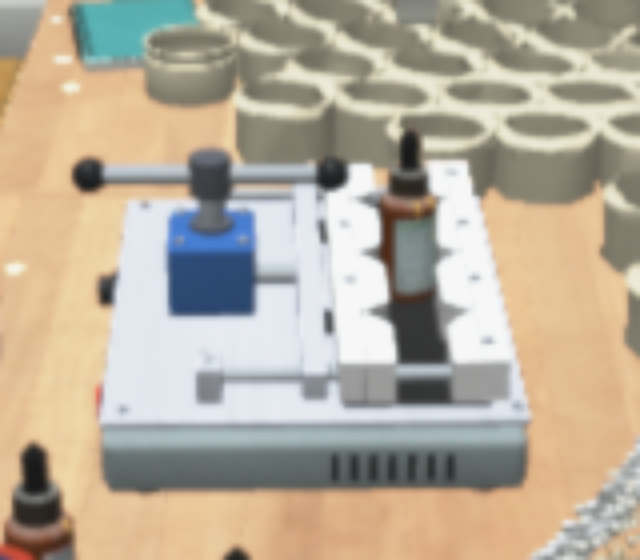

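The first bottle stands upright in the middle pocket, at crop pixel (408,230). Next is the bottle at top-view pixel (440,243), for the right pocket.

Request:
move_arm:
  moves: [8.7,-0.6,2.0,0.4,0,0,0.141,8.7,-0.3,2.1,0.3,0,0,0.141,8.7,0,2.1,0.4,0,0,0.141,8.7,0.3,2.0,0.4,0,0,0.141,8.7,0.5,2.0,0.3,0,0,0.141,8.7,0.9,1.9,0.4,0,0,0.141,8.7,1.1,1.8,0.4,0,0,0.141,8.7,1.3,1.6,0.3,0,0,0.141]

```text
clock: 6.85
tool_pos: [0.5706, -0.1582, 0.2051]
orientation: [180.0, 0.0, -62.8]
force: [-0.3, -1.0, 0.7]
opening: 0.0868
gripper_force: 0.0
```

Request:
move_arm:
  moves: [8.7,1.6,1.4,0.4,0,0,0.141,8.7,1.7,1.1,0.4,0,0,0.141,8.7,1.9,0.9,0.3,0,0,0.141,8.7,2.0,0.7,0.4,0,0,0.141,8.7,2.1,0.3,0.4,0,0,0.141,8.7,2.1,0.1,0.4,0,0,0.141,8.7,2.0,-0.3,0.3,0,0,0.141,8.7,2.1,-0.5,0.4,0,0,0.141]

```text
clock: 7.65
tool_pos: [0.5298, -0.3208, 0.1753]
orientation: [-180.0, 0.0, -127.4]
force: [0.3, -0.8, 0.0]
opening: 0.0872
gripper_force: 0.0
```

Request:
move_arm:
  moves: [8.7,1.9,-0.8,0.4,0,0,0.141,8.7,0,0,0,0,0,0,8.7,0,0,0,0,0,0,8.7,0,0,0,0,0,0]

```text
clock: 8.05
tool_pos: [0.5251, -0.3396, 0.1716]
orientation: [-180.0, 0.0, -135.0]
force: [0.2, -0.0, -0.1]
opening: 0.0869
gripper_force: 0.0
```

Request:
move_arm:
  moves: [8.7,-0.2,-0.2,4.0,0,0,0,8.7,0,0,4.0,0,0,0,8.7,0,0,4.1,0,0,0,8.7,0,0,0,0,0,0,2.5,0,0,0,0,0,0,2.5,0,0,0,0,0,0,2.5,0,0,0,0,0,0,2.5,0,0,0,0,0,0]

```text
clock: 8.85
tool_pos: [0.5287, -0.3403, 0.0525]
orientation: [-179.8, 0.1, -135.1]
force: [0.0, 0.2, -0.1]
opening: 0.0601
gripper_force: 0.0
```

Request:
move_arm:
  moves: [2.5,0,0,0,0,0,0,2.5,0,0,0,0,0,0,2.5,0,0,0,0,0,0,2.5,0,0,0,0,0,0,2.5,0,0,0,0,0,0,2.5,0,0,0,0,0,0]

```text
clock: 9.45
tool_pos: [0.5278, -0.3401, 0.0507]
orientation: [-180.0, -0.0, -135.1]
force: [0.8, -0.3, 2.5]
opening: 0.0314
gripper_force: 30.0
```

```bash
python3 - <<'E' | sed 's/np.float64(\([-0-9.]*\))/\1/g'
from h import *
p=ctrl.get_obs()['tool_pos'];print(p)
plan(.618,-.0725,.235,-88,2.5,start=[p[0],p[1],.235,-135])
E
```

```text
[ 0.52784353 -0.34008562  0.05065584]
[2.5, -3.6, 1.8, -0.0, 0, 0, -0.117, 2.5, -3.8, 1.3, -0.0, 0, 0, -0.117, 2.5, -3.9, 1.0, -0.0, 0, 0, -0.117, 2.5, -4.1, 0.4, -0.0, 0, 0, -0.117, 2.5, -4.0, -0.0, -0.0, 0, 0, -0.117, 2.5, -4.0, -0.5, -0.0, 0, 0, -0.117, 2.5, -3.9, -1.0, -0.0, 0, 0, -0.117]
```

Request:
move_arm:
  moves: [2.5,0,0,-2.4,0,0,0,2.5,0,0,-4.0,0,0,0,2.5,0,0,-4.0,0,0,0,2.5,0,0,-4.0,0,0,0,2.5,0,0,-4.0,0,0,0]

```text
clock: 9.95
tool_pos: [0.5272, -0.3397, 0.2359]
orientation: [180.0, -0.0, -135.2]
force: [1.5, 0.0, -0.6]
opening: 0.0316
gripper_force: 30.0
```

Request:
move_arm:
  moves: [2.5,-3.6,1.8,0,0,0,-0.117,2.5,-3.8,1.3,0,0,0,-0.117,2.5,-3.9,1.0,0,0,0,-0.117,2.5,-4.1,0.4,0,0,0,-0.117,2.5,-4.0,0,0,0,0,-0.117,2.5,-4.0,-0.5,0,0,0,-0.117,2.5,-3.9,-1.0,0,0,0,-0.117,2.5,0,0,0,0,0,0]

```text
clock: 10.75
tool_pos: [0.6196, -0.0686, 0.2338]
orientation: [180.0, 0.0, -87.8]
force: [-1.0, -0.3, -1.2]
opening: 0.0313
gripper_force: 30.0
```

Request:
move_arm:
  moves: [2.5,0,0,0,0,0,0,2.5,0,0,0,0,0,0]

```text
clock: 10.95
tool_pos: [0.6181, -0.073, 0.2342]
orientation: [180.0, -0.0, -88.3]
force: [0.4, 0.0, -2.1]
opening: 0.0317
gripper_force: 30.0
```

Request:
move_arm:
  moves: [2.5,0,0,4.0,0,0,0,2.5,0,0,4.0,0,0,0,2.5,0,0,3.0,0,0,0,2.5,0,0,1.2,0,0,0,2.5,0,0,0.5,0,0,0,2.5,0,0,0,0,0,0,2.5,0,0,0,0,0,0]

```text
clock: 11.65
tool_pos: [0.6196, -0.0728, 0.1093]
orientation: [-179.9, 0.0, -88.2]
force: [-0.4, -0.4, -1.0]
opening: 0.0309
gripper_force: 30.0
```

Request:
move_arm:
  moves: [2.5,0,0,0,0,0,0]

```text
clock: 11.75
tool_pos: [0.6195, -0.0726, 0.1092]
orientation: [-179.8, 0.0, -88.2]
force: [0.2, -0.1, -1.9]
opening: 0.0315
gripper_force: 30.0
```

Request:
move_arm:
  moves: [2.5,0,0,0.3,0,0,0,2.5,0,0,0.1,0,0,0,2.5,0,0,0,0,0,0,2.5,0,0,0,0,0,0]

```text
clock: 12.15
tool_pos: [0.6192, -0.0726, 0.1046]
orientation: [-179.9, -0.0, -88.2]
force: [-0.4, 0.4, 5.5]
opening: 0.0312
gripper_force: 30.0
```

Request:
move_arm:
  moves: [6.0,0,0,0,0,0,0,6.0,0,0,0,0,0,0,6.0,0,0,0,0,0,0,6.0,0,0,-2,0,0,0,6.0,0,0,-4,0,0,0,6.0,0,0,-4,0,0,0,6.0,0,0,-3,0,0,0]

```text
clock: 12.85
tool_pos: [0.619, -0.0727, 0.236]
orientation: [-179.9, -0.0, -88.2]
force: [1.0, -0.2, 0.3]
opening: 0.0598
gripper_force: 0.0
```

```bash
python3 - <<'E' | sed 's/np.float64(\([-0-9.]*\))/\1/g'
from h import *
s=plan(.431,-.2525,.18,-135,8.7)
E
```

```text
[8.7, 2.9, 3.2, 0.9, 0, 0, 0.136, 8.7, 3.3, 2.8, 1.0, 0, 0, 0.136, 8.7, 3.7, 2.4, 0.9, 0, 0, 0.136, 8.7, 3.9, 1.8, 0.9, 0, 0, 0.136, 8.7, 4.1, 1.2, 1.0, 0, 0, 0.136, 8.7, 4.3, 0.7, 0.9, 0, 0, 0.136]
```

Request:
move_arm:
  moves: [8.7,2.9,3.2,0.5,0,0,0.136,8.7,3.3,2.8,1.0,0,0,0.136,8.7,3.7,2.4,0.9,0,0,0.136,8.7,3.9,1.8,0.9,0,0,0.136,8.7,4.1,1.2,1.0,0,0,0.136,8.7,4.3,0.7,0.9,0,0,0.136,8.7,0,0,0,0,0,0,8.7,0,0,0,0,0,0]

```text
clock: 13.65
tool_pos: [0.4301, -0.2529, 0.1816]
orientation: [-180.0, -0.0, -135.0]
force: [0.6, -0.1, 0.9]
opening: 0.0874
gripper_force: 0.0
```

Request:
move_arm:
  moves: [8.7,0,0,0,0,0,0,8.7,0,0,0,0,0,0]

```text
clock: 13.85
tool_pos: [0.4317, -0.2517, 0.1817]
orientation: [-180.0, 0.0, -134.9]
force: [0.1, -0.3, -0.5]
opening: 0.0872
gripper_force: 0.0
```

Request:
move_arm:
  moves: [8.7,0.1,0,4.3,0,0,0,8.7,0,0,4.4,0,0,0,8.7,0,0,4.4,0,0,0,8.7,0,0,0,0,0,0,2.5,0,0,0,0,0,0,2.5,0,0,0,0,0,0,2.5,0,0,0,0,0,0,2.5,0,0,0,0,0,0]

```text
clock: 14.65
tool_pos: [0.4313, -0.253, 0.0523]
orientation: [-179.8, 0.1, -135.0]
force: [-1.0, -0.5, 0.9]
opening: 0.0607
gripper_force: 0.0
```

Request:
move_arm:
  moves: [2.5,0,0,0,0,0,0,2.5,0,0,0,0,0,0,2.5,0,0,0,0,0,0,2.5,0,0,0,0,0,0,2.5,0,0,0,0,0,0,2.5,0,0,0,0,0,0]

```text
clock: 15.25
tool_pos: [0.4302, -0.2529, 0.0506]
orientation: [-180.0, -0.0, -135.0]
force: [-0.6, -0.4, 2.4]
opening: 0.0315
gripper_force: 29.9
```

```bash
python3 - <<'E' | sed 's/np.float64(\([-0-9.]*\))/\1/g'
from h import *
p=ctrl.get_obs()['tool_pos'];print(p)
s=plan(.47,.078,.235,-88,2.5,start=[p[0],p[1],.235,-135])
plan(.611,.078,.235,-88,2.5,start=s)
E
```

```text
[ 0.43017767 -0.25292627  0.05063393]
[2.5, -3.3, 2.6, -0.0, 0, 0, -0.103, 2.5, -3.5, 2.2, -0.0, 0, 0, -0.103, 2.5, -3.7, 1.8, -0.0, 0, 0, -0.103, 2.5, -3.9, 1.5, -0.0, 0, 0, -0.103, 2.5, -4.1, 1.0, -0.0, 0, 0, -0.103, 2.5, -4.1, 0.7, -0.0, 0, 0, -0.103, 2.5, -4.2, 0.2, -0.0, 0, 0, -0.103, 2.5, -4.1, -0.3, -0.0, 0, 0, -0.103]
[2.5, 0.1, -3.5, -0.0, 0, 0, -0.0, 2.5, 0.1, -3.5, -0.0, 0, 0, -0.0, 2.5, 0.2, -3.6, -0.0, 0, 0, -0.0, 2.5, 0.1, -3.5, -0.0, 0, 0, -0.0]
```

Request:
move_arm:
  moves: [2.5,0,0,-2.4,0,0,0,2.5,0,0,-4.0,0,0,0,2.5,0,0,-4.0,0,0,0,2.5,0,0,-4.0,0,0,0,2.5,0,0,-4.0,0,0,0]

```text
clock: 15.75
tool_pos: [0.4296, -0.2527, 0.2361]
orientation: [180.0, -0.0, -135.0]
force: [0.3, -0.1, -0.7]
opening: 0.0313
gripper_force: 29.9
```

Request:
move_arm:
  moves: [2.5,-3.3,2.6,0,0,0,-0.103,2.5,-3.5,2.2,0,0,0,-0.103,2.5,-3.7,1.8,0,0,0,-0.103,2.5,-3.9,1.5,0,0,0,-0.103,2.5,-4.1,1.0,0,0,0,-0.103,2.5,-4.1,0.7,0,0,0,-0.103,2.5,-4.2,0.2,0,0,0,-0.103,2.5,-4.1,-0.3,0,0,0,-0.103]

```text
clock: 16.55
tool_pos: [0.4697, 0.0797, 0.2345]
orientation: [180.0, 0.0, -87.5]
force: [0.7, -1.2, -0.0]
opening: 0.0312
gripper_force: 29.9
```

Request:
move_arm:
  moves: [2.5,0.1,-3.5,0,0,0,0,2.5,0.1,-3.5,0,0,0,0,2.5,0.2,-3.6,0,0,0,0,2.5,0.1,-3.5,0,0,0,0,2.5,0,0,0,0,0,0,2.5,0,0,0,0,0,0,2.5,0,0,0,0,0,0]

```text
clock: 17.25
tool_pos: [0.6105, 0.0783, 0.2342]
orientation: [179.9, -0.0, -87.8]
force: [-0.4, 0.6, 0.2]
opening: 0.0312
gripper_force: 29.9
```

Request:
move_arm:
  moves: [2.5,0,0,4.0,0,0,0,2.5,0,0,4.0,0,0,0,2.5,0,0,3.0,0,0,0,2.5,0,0,1.3,0,0,0,2.5,0,0,0.4,0,0,0,2.5,0,0,0,0,0,0,2.5,0,0,0,0,0,0,2.5,0,0,0,0,0,0]

```text
clock: 18.05
tool_pos: [0.6121, 0.0788, 0.1092]
orientation: [-179.9, 0.0, -87.8]
force: [0.2, -0.0, -1.0]
opening: 0.0315
gripper_force: 29.9
```

Request:
move_arm:
  moves: [2.5,0,0,0.2,0,0,0,2.5,0,0,0.1,0,0,0,2.5,0,0,0,0,0,0,2.5,0,0,0,0,0,0]

```text
clock: 18.45
tool_pos: [0.6114, 0.0784, 0.1047]
orientation: [-180.0, -0.0, -87.8]
force: [-0.2, 0.3, 0.7]
opening: 0.0314
gripper_force: 29.9
```

Request:
move_arm:
  moves: [6.0,0,0,0,0,0,0,6.0,0,0,0,0,0,0,6.0,0,0,0,0,0,0,6.0,0,0,-2,0,0,0,6.0,0,0,-4,0,0,0,6.0,0,0,-4,0,0,0,6.0,0,0,-3,0,0,0]

```text
clock: 19.15
tool_pos: [0.6118, 0.0784, 0.2373]
orientation: [-179.9, 0.0, -87.8]
force: [0.4, -0.9, 0.1]
opening: 0.06
gripper_force: 0.0
```

```bash
python3 - <<'E' | sed 's/np.float64(\([-0-9.]*\))/\1/g'
from h import *
s=plan(.458,-.0014,.2,1,4)
b,d=snap('top');a,_=snap('side');P=pts('top',d)
save('p3.png',np.hstack([cv2.resize(a[190:330,270:430],(400,350)),cv2.resize(b[185:290,250:370],(400,350))]))
E
```

```text
[4, 0.7, 1.4, 0.3, 0, 0, -0.141, 4, 0.4, 1.5, 0.4, 0, 0, -0.141, 4, 0.3, 1.6, 0.3, 0, 0, -0.141, 4, 0.0, 1.6, 0.4, 0, 0, -0.141, 4, -0.2, 1.5, 0.3, 0, 0, -0.141, 4, -0.4, 1.5, 0.3, 0, 0, -0.141, 4, -0.6, 1.5, 0.4, 0, 0, -0.141, 4, -0.8, 1.3, 0.3, 0, 0, -0.141]
[4, -1.1, 1.2, 0.3, 0, 0, -0.141, 4, -1.1, 1.1, 0.4, 0, 0, -0.141, 4, -1.3, 0.9, 0.3, 0, 0, -0.141]
```

View pics/p3.png

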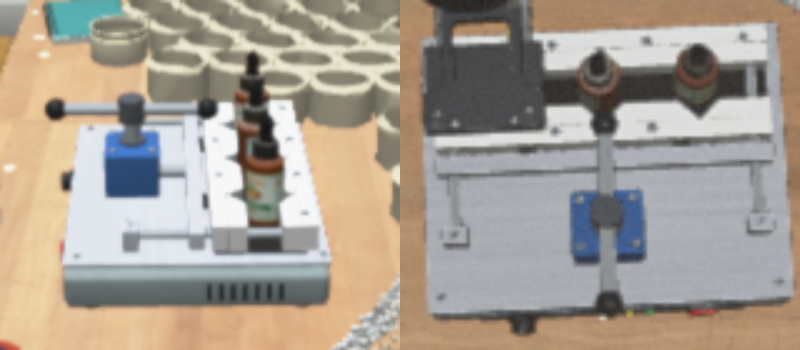

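All three bottles stand in their pockets, at (252,75), (256,120) and (263,170) in the left half, and the bar is unmoved. On to the handle.

Request:
move_arm:
  moves: [4,0.7,1.4,0.3,0,0,-0.141,4,0.4,1.5,0.4,0,0,-0.141,4,0.3,1.6,0.3,0,0,-0.141,4,0.0,1.6,0.4,0,0,-0.141,4,-0.2,1.5,0.3,0,0,-0.141,4,-0.4,1.5,0.3,0,0,-0.141,4,-0.6,1.5,0.4,0,0,-0.141,4,-0.8,1.3,0.3,0,0,-0.141]

```text
clock: 20.05
tool_pos: [0.499, 0.0199, 0.2068]
orientation: [180.0, 0.0, -22.8]
force: [0.5, -0.1, 0.7]
opening: 0.0403
gripper_force: 0.0
```

Request:
move_arm:
  moves: [4,-1.1,1.2,0.3,0,0,-0.141,4,-1.1,1.1,0.4,0,0,-0.141,4,-1.3,0.9,0.3,0,0,-0.141,4,0,0,0,0,0,0,4,0,0,0,0,0,0,4,0,0,0,0,0,0]

```text
clock: 20.65
tool_pos: [0.4583, -0.0012, 0.1976]
orientation: [-180.0, -0.0, 1.0]
force: [0.1, -0.5, -0.3]
opening: 0.0399
gripper_force: 0.0
```

Request:
move_arm:
  moves: [4,0,0,4.0,0,0,0,4,0,0,4.0,0,0,0,2,0,0,0,0,0,0,2,0,0,0,0,0,0,2,0,0,0,0,0,0]

```text
clock: 21.15
tool_pos: [0.4592, -0.001, 0.1193]
orientation: [-180.0, -0.1, 1.1]
force: [0.0, -0.3, 0.8]
opening: 0.0227
gripper_force: 0.0
```

Request:
move_arm:
  moves: [2,0.04,-0.6,0,0,0,0.14,2,0.04,-0.6,0,0,0,0.14,2,0.04,-0.6,0,0,0,0.14,2,0.04,-0.6,0,0,0,0.14]

```text
clock: 21.55
tool_pos: [0.4649, 0.0218, 0.1196]
orientation: [-179.9, -0.1, -31.3]
force: [0.0, -3.1, -0.5]
opening: 0.0197
gripper_force: 1.3
```

Request:
move_arm:
  moves: [2,0.04,-0.6,0,0,0,0.14,2,0.04,-0.6,0,0,0,0.14,2,0.04,-0.6,0,0,0,0.14,2,0.04,-0.6,0,0,0,0.14,2,0.04,-0.6,0,0,0,0.14,2,0.04,-0.6,0,0,0,0.14,2,0.04,-0.6,0,0,0,0.14,2,0.04,-0.6,0,0,0,0.14]

```text
clock: 22.35
tool_pos: [0.505, 0.0428, 0.1195]
orientation: [-179.9, 0.1, -95.5]
force: [-3.0, 1.6, 0.6]
opening: 0.0201
gripper_force: 1.5
```

Request:
move_arm:
  moves: [2,0.04,-0.6,0,0,0,0.14,2,0.04,-0.6,0,0,0,0.14,2,0.04,-0.6,0,0,0,0.14,2,0.04,-0.6,0,0,0,0.14,2,0.04,-0.6,0,0,0,0.14,2,0.04,-0.6,0,0,0,0.14,2,0.04,-0.6,0,0,0,0.14,2,0.04,-0.6,0,0,0,0.14]

```text
clock: 23.15
tool_pos: [0.5426, 0.0158, 0.1198]
orientation: [180.0, 0.3, -159.7]
force: [0.9, 2.9, -1.6]
opening: 0.02
gripper_force: 1.5
```

Request:
move_arm:
  moves: [2,0.04,-0.6,0,0,0,0.14,2,0.04,-0.6,0,0,0,0.14,2,0.04,-0.6,0,0,0,0.14,2,0.04,-0.6,0,0,0,0.14,2,0.04,-0.6,0,0,0,0.14,2,0.04,-0.6,0,0,0,0.14,2,0,0,0,0,0,0,2,0,0,0,0,0,0]

```text
clock: 23.95
tool_pos: [0.54, -0.0199, 0.1192]
orientation: [179.9, 0.1, 152.8]
force: [1.8, 1.1, 0.9]
opening: 0.0201
gripper_force: 0.5
```

Request:
move_arm:
  moves: [4,0,0,0,0,0,0,4,0,0,0,0,0,0,4,0,0,-4.0,0,0,0,4,0,0,-4.0,0,0,0,4,0,0,0,0,0,0]

```text
clock: 24.45
tool_pos: [0.5418, -0.0199, 0.2031]
orientation: [179.7, 0.4, 152.7]
force: [1.2, 0.4, -0.1]
opening: 0.0397
gripper_force: 0.0
```

```bash
python3 - <<'E' | sed 's/np.float64(\([-0-9.]*\))/\1/g'
from h import *
o=ctrl.get_obs();print(o['tool_pos'],o['orientation'],o['joint_pos'])
b,d=snap('top');P=pts('top',d)[185:300,248:375];k=(P[...,2]>.115)&(P[...,2]<.148);B=P[k]
e=cv2.fitLine(B[:,:2].astype(np.float32),cv2.DIST_HUBER,0,.001,.001).ravel();print(len(B),e,np.degrees(np.arctan2(e[1],e[0])),B.min(0),B.max(0))
save('mid.png',cv2.resize(b[180:300,230:380],(750,600)))
E
```

```text
[ 0.5417688  -0.01985921  0.20311808] [179.74348886   0.39922669 152.6804774 ] [ 1.86994870e+01  9.13789959e+00 -1.91899462e+01  1.24533855e-01
 -6.12104025e+01 -1.36077651e+02]
288 [ 0.9235667  -0.38343787  0.48259237  0.00619138] -22.546793 [ 0.42739066 -0.0246641   0.12388649] [0.54694454 0.03545396 0.14581796]
```

View pics/mid.png

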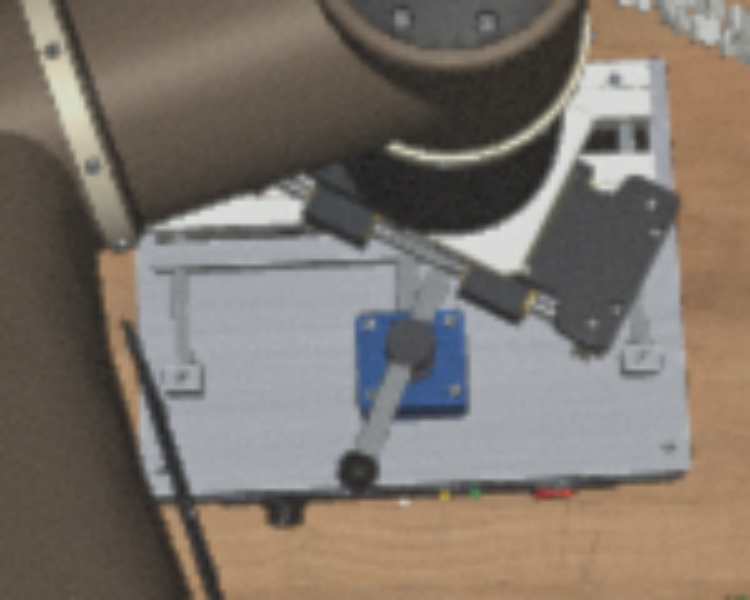

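The bar now lies at -22.5° with its front ball at (357,470), so it has turned about 203°. I'll swing the wrist back and regrip the front arm.

```bash
python3 - <<'E' | sed 's/np.float64(\([-0-9.]*\))/\1/g'
from h import *
p=ctrl.get_obs()['tool_pos']
s=plan(.501,-.001,.20,-115,4,n=12,start=[*p,-207.3]); s=plan(.461,.016,.20,-22.5,4,n=12,start=s)
E
```

```text
[4, 0.4, -0.0, 0.0, 0, 0, -0.134, 4, 0.3, 0.0, 0.0, 0, 0, -0.134, 4, 0.4, 0.1, 0.0, 0, 0, -0.134, 4, 0.3, 0.1, 0.0, 0, 0, -0.134, 4, 0.3, 0.2, 0.0, 0, 0, -0.134, 4, 0.3, 0.2, 0.0, 0, 0, -0.134, 4, 0.3, 0.3, 0.0, 0, 0, -0.134, 4, 0.2, 0.3, 0.0, 0, 0, -0.134]
[4, 0.2, 0.3, 0.0, 0, 0, -0.134, 4, 0.1, 0.3, 0.0, 0, 0, -0.134, 4, 0.1, 0.4, 0.0, 0, 0, -0.134, 4, 0.1, 0.3, 0.0, 0, 0, -0.134]
[4, 0.0, 0.4, -0.0, 0, 0, -0.135, 4, -0.0, 0.3, -0.0, 0, 0, -0.135, 4, -0.1, 0.4, -0.0, 0, 0, -0.135, 4, -0.1, 0.3, -0.0, 0, 0, -0.135, 4, -0.2, 0.3, -0.0, 0, 0, -0.135, 4, -0.2, 0.3, -0.0, 0, 0, -0.135, 4, -0.3, 0.3, -0.0, 0, 0, -0.135, 4, -0.3, 0.2, -0.0, 0, 0, -0.135]
[4, -0.3, 0.2, -0.0, 0, 0, -0.135, 4, -0.3, 0.1, -0.0, 0, 0, -0.135, 4, -0.4, 0.1, -0.0, 0, 0, -0.135, 4, -0.3, 0.1, -0.0, 0, 0, -0.135]
```

Request:
move_arm:
  moves: [4,0.4,0,0,0,0,-0.134,4,0.3,0,0,0,0,-0.134,4,0.4,0.1,0,0,0,-0.134,4,0.3,0.1,0,0,0,-0.134,4,0.3,0.2,0,0,0,-0.134,4,0.3,0.2,0,0,0,-0.134,4,0.3,0.3,0,0,0,-0.134,4,0.2,0.3,0,0,0,-0.134]

```text
clock: 25.3
tool_pos: [0.5116, -0.0074, 0.1966]
orientation: [180.0, -0.1, -145.7]
force: [-0.3, -0.1, 0.2]
opening: 0.0402
gripper_force: 0.0
```

Request:
move_arm:
  moves: [4,0.2,0.3,0,0,0,-0.134,4,0.1,0.3,0,0,0,-0.134,4,0.1,0.4,0,0,0,-0.134,4,0.1,0.3,0,0,0,-0.134,4,0,0.4,0,0,0,-0.135,4,0,0.3,0,0,0,-0.135,4,-0.1,0.4,0,0,0,-0.135,4,-0.1,0.3,0,0,0,-0.135]

```text
clock: 26.1
tool_pos: [0.4856, 0.0035, 0.1967]
orientation: [179.9, -0.0, -84.0]
force: [0.2, -0.5, 0.3]
opening: 0.0404
gripper_force: 0.0
```

Request:
move_arm:
  moves: [4,-0.2,0.3,0,0,0,-0.135,4,-0.2,0.3,0,0,0,-0.135,4,-0.3,0.3,0,0,0,-0.135,4,-0.3,0.2,0,0,0,-0.135,4,-0.3,0.2,0,0,0,-0.135,4,-0.3,0.1,0,0,0,-0.135,4,-0.4,0.1,0,0,0,-0.135,4,-0.3,0.1,0,0,0,-0.135]

```text
clock: 26.9
tool_pos: [0.4589, 0.0149, 0.1967]
orientation: [179.9, 0.1, -22.1]
force: [-0.3, -0.3, -0.3]
opening: 0.04
gripper_force: 0.0
```

Request:
move_arm:
  moves: [4,0,0,0,0,0,0,4,0,0,0,0,0,0]

```text
clock: 27.1
tool_pos: [0.4595, 0.0149, 0.1971]
orientation: [180.0, 0.0, -22.7]
force: [-0.6, 0.1, 0.3]
opening: 0.0398
gripper_force: 0.0
```

Request:
move_arm:
  moves: [4,0.1,0,4.0,0,0,0,4,0,0,3.9,0,0,0,2,0,0,0,0,0,0,2,0,0,0,0,0,0,2,0,0,0,0,0,0]

```text
clock: 27.6
tool_pos: [0.4621, 0.015, 0.1203]
orientation: [-179.9, -0.1, -22.5]
force: [0.0, 0.6, 0.7]
opening: 0.0227
gripper_force: 0.0
```

Request:
move_arm:
  moves: [2,0.04,-0.6,0,0,0,0.14,2,0.04,-0.6,0,0,0,0.14,2,0.04,-0.6,0,0,0,0.14,2,0.04,-0.6,0,0,0,0.14,2,0.04,-0.6,0,0,0,0.14,2,0.04,-0.6,0,0,0,0.14,2,0.04,-0.6,0,0,0,0.14,2,0.04,-0.6,0,0,0,0.14]

```text
clock: 28.4
tool_pos: [0.498, 0.0416, 0.1202]
orientation: [-179.9, 0.1, -87.0]
force: [-3.7, 2.1, -0.7]
opening: 0.0199
gripper_force: 1.6
```

Request:
move_arm:
  moves: [2,0.04,-0.6,0,0,0,0.14,2,0.04,-0.6,0,0,0,0.14,2,0.04,-0.6,0,0,0,0.14,2,0.04,-0.6,0,0,0,0.14,2,0.04,-0.6,0,0,0,0.14,2,0.04,-0.6,0,0,0,0.14,2,0.04,-0.6,0,0,0,0.14]

```text
clock: 29.1
tool_pos: [0.5359, 0.0253, 0.1205]
orientation: [-180.0, 0.2, -143.2]
force: [-1.2, 3.4, -2.7]
opening: 0.02
gripper_force: 1.6
```

Request:
move_arm:
  moves: [2,0.03,-0.45,0,0,0,0.1,2,0.03,-0.45,0,0,0,0.1,2,0.03,-0.45,0,0,0,0.1,2,0,0,0,0,0,0]

```text
clock: 29.5
tool_pos: [0.5423, 0.0128, 0.1205]
orientation: [180.0, 0.2, -160.1]
force: [1.4, 0.2, 0.1]
opening: 0.0201
gripper_force: 0.3
```

Request:
move_arm:
  moves: [2,0.03,-0.45,0,0,0,0.1,2,0.03,-0.45,0,0,0,0.1,2,0,0,0,0,0,0]

```text
clock: 29.8
tool_pos: [0.5441, 0.0039, 0.1202]
orientation: [180.0, 0.2, -171.4]
force: [-0.2, 1.8, -0.5]
opening: 0.02
gripper_force: 0.3
```

Request:
move_arm:
  moves: [2,0.03,-0.45,0,0,0,0.1,2,0,0,0,0,0,0]

```text
clock: 30.0
tool_pos: [0.544, -0.0007, 0.1196]
orientation: [180.0, 0.1, -177.1]
force: [1.2, 1.2, 0.8]
opening: 0.0201
gripper_force: 0.4
```

Request:
move_arm:
  moves: [2,0.03,-0.45,0,0,0,0.1,2,0,0,0,0,0,0,2,0,0,0,0,0,0]

```text
clock: 30.3
tool_pos: [0.5434, -0.0053, 0.1188]
orientation: [-180.0, 0.0, 177.4]
force: [-0.1, 1.8, 1.0]
opening: 0.02
gripper_force: 0.6
```

Request:
move_arm:
  moves: [2,0.02,-0.35,0,0,0,0.08,2,0,0,0,0,0,0,2,0,0,0,0,0,0]

```text
clock: 30.6
tool_pos: [0.5429, -0.0088, 0.1186]
orientation: [-180.0, -0.0, 172.7]
force: [-0.5, 0.7, -0.2]
opening: 0.0203
gripper_force: 0.7
```

Request:
move_arm:
  moves: [2,0.02,-0.35,0,0,0,0.08,2,0,0,0,0,0,0,2,0,0,0,0,0,0]

```text
clock: 30.9
tool_pos: [0.5422, -0.012, 0.1185]
orientation: [180.0, -0.0, 168.1]
force: [0.1, 3.2, 1.6]
opening: 0.0201
gripper_force: 1.8
```

Request:
move_arm:
  moves: [2,0.02,-0.35,0,0,0,0.08,2,0,0,0,0,0,0,2,0,0,0,0,0,0]

```text
clock: 31.2
tool_pos: [0.5416, -0.0122, 0.1185]
orientation: [179.7, 0.0, 163.5]
force: [-3.8, 23.1, 3.1]
opening: 0.0206
gripper_force: 10.5
```

The force jumps to 23 N, so the handle is at its stop. I'll ease off, open, lift and check.

Request:
move_arm:
  moves: [2,0,0.25,0,0,0,0,2.5,0,0,0,0,0,0,4,0,0,0,0,0,0,4,0,0,0,0,0,0,4,0,0,-3,0,0,0,4,0,0,-4,0,0,0,4,0,0,-4,0,0,0,4,0,0,-4,0,0,0]

```text
clock: 32.0
tool_pos: [0.5416, -0.014, 0.2701]
orientation: [-180.0, -0.0, 163.3]
force: [0.8, -0.3, -0.3]
opening: 0.04
gripper_force: 0.0
```

Request:
move_arm:
  moves: [4,4,0,-1,0,0,0,4,4,0,-1,0,0,0,4,4,0,0,0,0,0,4,0,4.5,0,0,0,0,4,0,4.5,0,0,0,0,4,0,4.5,0,0,0,0,4,0,4.5,0,0,0,0,4,0,4.5,0,0,0,0]

```text
clock: 32.8
tool_pos: [0.492, 0.238, 0.2887]
orientation: [180.0, 0.0, 163.3]
force: [0.5, -0.9, 0.0]
opening: 0.04
gripper_force: 0.0
```

Run:
```python
from h import *
o=ctrl.get_obs();print(o['tool_pos'],o['joint_pos'])
b,d=snap('top');a,_=snap('side');P=pts('top',d)[185:300,248:375];k=(P[...,2]>.115)&(P[...,2]<.148)&(P[...,0]<.59);B=P[k]
e=cv2.fitLine(B[:,:2].astype(np.float32),cv2.DIST_HUBER,0,.001,.001).ravel();print(len(B),e,np.degrees(np.arctan2(e[1],e[0])))
save('end.png',np.hstack([cv2.resize(a[190:330,270:430],(400,350)),cv2.resize(b[185:290,250:370],(400,350))]))
```

```text
[0.49200265 0.23795942 0.28872059] [ 4.63723722e+01  6.58028638e+00 -1.07052304e+01  2.37255790e-02
 -7.27013749e+01 -1.53033845e+02]
369 [ 9.8321539e-01 -1.8244873e-01  4.9821156e-01 -7.1450864e-04] -10.5124235
```

View pics/end.png

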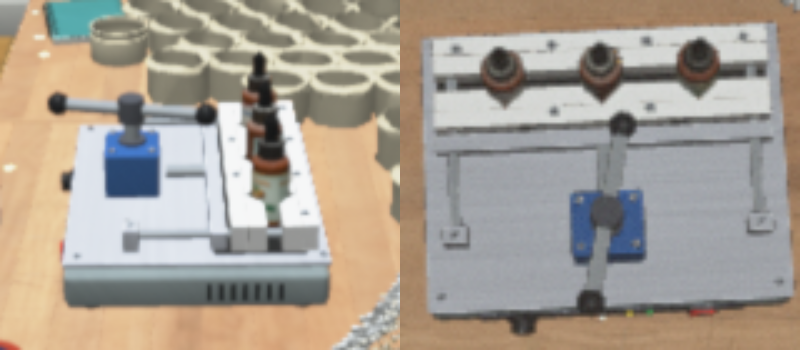

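The bar stands at -10.5°, 371° (about 6.48 rad) from its start. The jaws are closed on three upright bottles, at (502,68), (600,65) and (698,60) in the right half, and the arm is clear.

```bash
python3 -c "
from plant import ctrl
print(ctrl.close_job())"
```

```text
the job is handed in; nothing more can be done
None
```

The job is handed in at about 33 s: all three amber bottles stand upright and clamped, one in each pocket, with the T-handle at its stop (about 6.48 rad turned); I steered clear of the jar, tin and green bottles, but took no final picture of them.

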